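# Build a crosswise slat crib and set a bearing on it

## Robot

A 6-joint arm with a two-finger parallel gripper is mounted at the origin on a cart in front of the work surface, level with it; the furniture and walls round the work are solid. World frame = base frame: x ahead of the robot, y to its left, z up, the work surface at z = 0. Lengths are in m, angles in rad, forces in N, time in s.
With the tool pointing down it reaches from about 0.35 to 0.85 m from the base axis. Payload 8.1 kg.
Tool frame: the origin (TCP) lies at the very end of the fingers, on their centre line; the grasp point (between the pads) lies 19 mm behind it; z points along the fingers, y is the line along which they close (so a half turn about z gives the same grasp; the last joint's range is limited). The gripper opens to 93 mm and grips with 3 to 60 N. Pads are 15 mm wide; open, the fingers measure 128 mm over their backs; the gripper's body (75 mm by 188 mm) begins 65 mm behind the grasp point.
Start: joints at [-1.288, 0.13, 1.488, -0, 1.523, -0.085], TCP at [0.216, -0.56, 0.219] pointing down, gripper open.
Joint ranges: [-2.96, 2.96], [-0.89, 2.26], [0.02, 2.5], [-1.34, 4.48], [0, 2.73], [-2.66, 2.66]. Speed limits (rad/s): [2.39, 2.39, 2.79, 3.14, 3.14, 3.14].

## Interface

Orientations are given as a rotation vector (axis times angle).
In Python, from plant import robot gives the robot as it stands.
- The arm moves only by the tool play_rows, never from a script. Its argument "deltas" is one flat list of numbers, 5 for each row, row after row: the shift along the tool's x, y, z in mm, then the turn about the tool's z in degrees, then the finger opening in mm, from 0 to 93. A call has 1 to 10 rows; each row shifts and turns the commanded pose from where the row before left it, along the tool's axes as they then stand; what a row does not reach is not made up. A row lasts 1/12 s, in which the tool goes at most 41.7 mm and 7.16 degrees, less where a joint would pass 70% of its speed; a pose out of reach is approached as far as the arm can. A call with a gripper value outside its range is refused whole. The fingers move at their own pace and stop on an object; "newtons" is the grip in N (left out, the last holds). Time passes only in rows, so rows that do not move let the fingers close. It gives the time, the measured TCP pose, the force, the opening and the grip force at its end, in the units of the state.
- robot.read_state(): the state, without advancing time (a new reading comes with each control period).
- robot.read_camera(name): name is "scene" or "top" or "wrist"; returns a dict with "pixels" (480x640x3 uint8, blue, green, red), "mtx" (3x3 intrinsics, pixels), "eye" and "rotation" of the camera in the world. Camera axes: x right, y up, looking along -z (the intrinsics and any distortion apply to the point x, -y, -z); pixel columns grow to the right and rows downward; lengths in m; the calibration is good to about 2 mm. A picture is of the moment at which its call begins. There is no depth.
- robot.close_job(): hands the job in; it is judged then, once.
The state is a dict: "t": time; "q": joint angles; "dq": joint speeds; "joint_torque": joint torques, N m; "tool_pos": TCP position; "orientation": TCP orientation; "force": force on the tool from outside, world axes, zero at the start; "wrist_torque": the same for the moment, N m; "opening": finger opening in m; "gripper_force": force on a finger pad.
Only numpy, scipy, OpenCV 4.12 (cv2) and the standard library are available. Lean on these libraries where they do the work, as an engineer would, in place of code of your own. Each camera call takes 0.05 s, during which the arm holds its last target. There are 200 camera calls.

## Task

Build a support crib on the wooden base so that the larger bearing can have its bore driven out: lay the two short slats flat and square across the two runners, centred, one flush with each end of the runners; then lay the two long slats flat on top of them, crosswise to them, each directly above a runner with its ends even with the runner's. Finally lay the larger bearing flat on the two long slats, over the middle of the gap between them, let go, and leave everything else on the desk where it is.

Things in the scene. Friction and masses are not known exactly. Their poses are not given: they have to be found in the camera images.
- crib_base: crib base, fixed: plywood board 160 x 100 x 10 mm with two pale wood runners, each 150 mm long (along x), 28 wide, 22 high, centre lines at y = +29 and -29 mm, tops 32 mm above the desk. Origin: centre of the board's underside, on the desk; z up. Short slats belong at x = +61 and -61, y = 0 (along y), tops at 54 mm; long ones at x = 0, y = +29 and -29 (along x), tops at 76 mm
- short_slat_a: loose short slat of pale wood, 100 x 28 x 22 mm, lying flat (22 mm high), about 50 g; origin at its geometric centre, x along its length, z up; the two short slats are alike. It lies on the desk at the start
- short_slat_b: loose short slat of pale wood, 100 x 28 x 22 mm, lying flat (22 mm high), about 50 g; origin at its geometric centre, x along its length, z up; the two short slats are alike. It lies on the desk at the start
- long_slat_a: loose long slat of pale wood, 150 x 28 x 22 mm, lying flat (22 mm high), about 70 g; origin at its geometric centre, x along its length, z up; the two long slats are alike. It lies on the desk at the start
- long_slat_b: loose long slat of pale wood, 150 x 28 x 22 mm, lying flat (22 mm high), about 70 g; origin at its geometric centre, x along its length, z up; the two long slats are alike. It lies on the desk at the start
- bearing_a: the larger ball bearing, steel ring 52 mm across and 15 mm high, lying flat; origin at the centre of its underside, z its axis; about 110 g
- bearing_b: the smaller ball bearing, 42 mm across, 12 mm high, lying flat; bystander; origin at the centre of its underside
- oil_filter_a: oil filter can standing upright, 76 mm across, 88 mm high; bystander; origin at the centre of its underside
- oil_filter_b: oil filter can standing upright, 70 mm across, 81 mm high; bystander; origin at the centre of its underside
- spark_plug_a: spark plug lying down, 76 mm long along its y, 21 mm wide, 18 mm high; bystander; origin at the centre of its underside
- nut_a: steel hex nut lying flat, 24 x 21 x 10 mm; bystander; origin at the centre of its underside
- brake_pad_a: brake pad lying flat, 54 mm in x, 116 mm in y, 16 mm high; bystander; origin at the centre of its underside
- tape_black: roll of black tape lying flat, 57 mm across, 19 mm high; bystander; origin at the centre of its underside
Mind the look-alikes: they are no part of the job. Leave any yellow look-alike of the bearing_a alone.

How it is judged:
On the way, in this order (a step that is already met when the one before it is completed fails the run):
1. both short slats lie flat across the runners, flush with their ends, released (((x of short_slat_a in the frame of crib_base between 0.052 and 0.07 m and y of short_slat_a in the frame of crib_base between -0.012 and 0.012 m and z of short_slat_a in the frame of crib_base between 0.039 and 0.047 m and angle between the x axis of each of short_slat_a, short_slat_b and the y axis of crib_base, either way round below 0.12 rad and angle between the z axis of each of short_slat_a, short_slat_b and the z axis of crib_base, either way round below 0.08 rad and x of short_slat_b in the frame of crib_base between -0.07 and -0.052 m and y of short_slat_b in the frame of crib_base between -0.012 and 0.012 m and z of short_slat_b in the frame of crib_base between 0.039 and 0.047 m) or (x of short_slat_a in the frame of crib_base between -0.07 and -0.052 m and y of short_slat_a in the frame of crib_base between -0.012 and 0.012 m and z of short_slat_a in the frame of crib_base between 0.039 and 0.047 m and angle between the x axis of each of short_slat_a, short_slat_b and the y axis of crib_base, either way round below 0.12 rad and angle between the z axis of each of short_slat_a, short_slat_b and the z axis of crib_base, either way round below 0.08 rad and x of short_slat_b in the frame of crib_base between 0.052 and 0.07 m and y of short_slat_b in the frame of crib_base between -0.012 and 0.012 m and z of short_slat_b in the frame of crib_base between 0.039 and 0.047 m)) and contact force between the fingers and short_slat_a below 0.05 N and contact force between the fingers and short_slat_b below 0.05 N), for 0.2 s.
2. both long slats lie flat across the short ones, above the runners, released (all of step 1 and ((x of long_slat_a in the frame of crib_base between -0.012 and 0.012 m and y of long_slat_a in the frame of crib_base between 0.02 and 0.038 m and z of long_slat_a in the frame of crib_base between 0.061 and 0.069 m and angle between the x axis of each of long_slat_a, long_slat_b and the x axis of crib_base, either way round below 0.12 rad and angle between the z axis of each of long_slat_a, long_slat_b and the z axis of crib_base, either way round below 0.08 rad and x of long_slat_b in the frame of crib_base between -0.012 and 0.012 m and y of long_slat_b in the frame of crib_base between -0.038 and -0.02 m and z of long_slat_b in the frame of crib_base between 0.061 and 0.069 m) or (x of long_slat_a in the frame of crib_base between -0.012 and 0.012 m and y of long_slat_a in the frame of crib_base between -0.038 and -0.02 m and z of long_slat_a in the frame of crib_base between 0.061 and 0.069 m and angle between the x axis of each of long_slat_a, long_slat_b and the x axis of crib_base, either way round below 0.12 rad and angle between the z axis of each of long_slat_a, long_slat_b and the z axis of crib_base, either way round below 0.08 rad and x of long_slat_b in the frame of crib_base between -0.012 and 0.012 m and y of long_slat_b in the frame of crib_base between 0.02 and 0.038 m and z of long_slat_b in the frame of crib_base between 0.061 and 0.069 m)) and contact force between the fingers and long_slat_a below 0.05 N and contact force between the fingers and long_slat_b below 0.05 N), for 0.2 s.
At the end, for the whole second after the job is handed in: Short slats on the runners: flush with the ends within 9 mm, centred within 12; long slats on them: above a runner within 9 mm, lengthwise 12; all flat, square within 0.12 rad; larger bearing flat on both long slats, within 12 mm of the base's middle; all at rest (((x of short_slat_a in the frame of crib_base between 0.052 and 0.07 m and y of short_slat_a in the frame of crib_base between -0.012 and 0.012 m and z of short_slat_a in the frame of crib_base between 0.039 and 0.047 m and angle between the x axis of each of short_slat_a, short_slat_b and the y axis of crib_base, either way round below 0.12 rad and angle between the z axis of each of short_slat_a, short_slat_b and the z axis of crib_base, either way round below 0.08 rad and x of short_slat_b in the frame of crib_base between -0.07 and -0.052 m and y of short_slat_b in the frame of crib_base between -0.012 and 0.012 m and z of short_slat_b in the frame of crib_base between 0.039 and 0.047 m) or (x of short_slat_a in the frame of crib_base between -0.07 and -0.052 m and y of short_slat_a in the frame of crib_base between -0.012 and 0.012 m and z of short_slat_a in the frame of crib_base between 0.039 and 0.047 m and angle between the x axis of each of short_slat_a, short_slat_b and the y axis of crib_base, either way round below 0.12 rad and angle between the z axis of each of short_slat_a, short_slat_b and the z axis of crib_base, either way round below 0.08 rad and x of short_slat_b in the frame of crib_base between 0.052 and 0.07 m and y of short_slat_b in the frame of crib_base between -0.012 and 0.012 m and z of short_slat_b in the frame of crib_base between 0.039 and 0.047 m)) and ((x of long_slat_a in the frame of crib_base between -0.012 and 0.012 m and y of long_slat_a in the frame of crib_base between 0.02 and 0.038 m and z of long_slat_a in the frame of crib_base between 0.061 and 0.069 m and angle between the x axis of each of long_slat_a, long_slat_b and the x axis of crib_base, either way round below 0.12 rad and angle between the z axis of each of long_slat_a, long_slat_b and the z axis of crib_base, either way round below 0.08 rad and x of long_slat_b in the frame of crib_base between -0.012 and 0.012 m and y of long_slat_b in the frame of crib_base between -0.038 and -0.02 m and z of long_slat_b in the frame of crib_base between 0.061 and 0.069 m) or (x of long_slat_a in the frame of crib_base between -0.012 and 0.012 m and y of long_slat_a in the frame of crib_base between -0.038 and -0.02 m and z of long_slat_a in the frame of crib_base between 0.061 and 0.069 m and angle between the x axis of each of long_slat_a, long_slat_b and the x axis of crib_base, either way round below 0.12 rad and angle between the z axis of each of long_slat_a, long_slat_b and the z axis of crib_base, either way round below 0.08 rad and x of long_slat_b in the frame of crib_base between -0.012 and 0.012 m and y of long_slat_b in the frame of crib_base between 0.02 and 0.038 m and z of long_slat_b in the frame of crib_base between 0.061 and 0.069 m)) and horizontal distance between bearing_a and crib_base below 0.012 m and angle between the z axis of bearing_a and the z axis of crib_base, either way round below 0.08 rad and z of bearing_a in the frame of crib_base between 0.072 and 0.08 m and contact force between bearing_a and long_slat_a above 0.05 N and contact force between bearing_a and long_slat_b above 0.05 N and linear speed of each of short_slat_a, short_slat_b, long_slat_a, long_slat_b, bearing_a below 0.02 m/s); the robot touches nothing.
It fails at once if a bystander (smaller bearing, filter, spark plug, nut, brake pad, tape) is pushed more than 20 mm from its place (distance of any of bearing_b, oil_filter_a, oil_filter_b, spark_plug_a, nut_a, brake_pad_a, tape_black from where it was at the start of the episode above 0.02 m).
It also fails if it takes over 72 s, if anything falls off the work surface, if the arm or the gripper's body presses on something with over 40 N, if the wrist force passes 120 N, or if a joint passes its speed limit or range.

## Working session

There is one attempt and no reset: what is moved stays moved. The work goes in short steps, Python scripts to look and compute and a tool call to move; the robot and the scene stay as the last step left them, time stands still between calls to the robot, and variables do not carry over. Pictures are saved under pics/ and viewed, at most 10 in all, crops included, and the job is handed in when it is done.

Besides the shell and the picture viewer there is one more tool, called after "Request:" by a JSON object that holds its "api" and its "payload", one argument or row to a line. play_rows: Moves the arm, as the interface text tells. Its arguments: {"type":"object","properties":{"deltas":{"type":"array"},"newtons":{"type":"number"}},"required":["deltas"]}

```bash
mkdir -p pics; ls
cat > h.py <<'E'
import numpy as np, cv2
from plant import robot
def snap(name,fn=None):
    c=robot.read_camera(name)
    if fn: cv2.imwrite('pics/'+fn+'.png',c['pixels']); np.savez('pics/'+fn+'.npz',**{k:np.array(v) for k,v in c.items() if k in('mtx','eye','rotation')})
    return c
def w(c,uv,z):
    K=np.array(c['mtx']);R=np.array(c['rotation']);e=np.array(c['eye'])
    if R.shape!=(3,3): R=cv2.Rodrigues(R)[0]
    out=[]
    for u,v in np.atleast_2d(uv):
        d=np.linalg.inv(K)@[u,v,1]; d=R@[d[0],-d[1],-d[2]]
        out.append((e+d*(z-e[2])/d[2])[:2])
    return np.array(out)
def proj(c,P):
    K=np.array(c['mtx']);R=np.array(c['rotation']);e=np.array(c['eye'])
    if R.shape!=(3,3): R=cv2.Rodrigues(R)[0]
    p=(np.atleast_2d(P)-e)@R; p=p*[1,-1,-1]; p=p@K.T
    return p[:,:2]/p[:,2:]
E
python3 - <<'E'
from h import *
for n in('top','scene'):
    c=snap(n,n+'0'); print(n,c.keys(),c['mtx'],c['eye'],c['rotation'])
print(robot.read_state())
E
```

```text
pics
top dict_keys(['pixels', 'mtx', 'eye', 'rotation']) [[546.39080505   0.         319.99626462]
 [  0.         546.39080505 240.14836571]
 [  0.           0.           1.        ]] [ 0.28220011 -0.14019238  1.24971894] [ 0.16108163 -0.15380847 -1.49708214]
scene dict_keys(['pixels', 'mtx', 'eye', 'rotation']) [[468.13671202   0.         318.16620458]
 [  0.         468.13671202 236.48893144]
 [  0.           0.           1.        ]] [-0.42515559  0.54128701  0.80322816] [ 0.54268849 -1.06729654 -1.97155435]
{'t': 0.1, 'q': array([-1.28839625e+00,  1.31097754e-01,  1.48916221e+00,  3.93619414e-06,
        1.52300326e+00, -8.53986061e-02]), 'dq': array([-0.00033527, -0.00157094, -0.00244948,  0.00021559, -0.00036177,
       -0.00105871]), 'joint_torque': array([ 9.64026476e-04, -5.61340463e+01, -4.93097699e+01,  7.70353130e-02,
        2.91773910e-02, -4.92283027e-05]), 'tool_pos': array([ 0.21561689, -0.5593694 ,  0.2176896 ]), 'orientation': array([-3.08698471e+00, -5.74181531e-01,  2.51781764e-04]), 'force': array([-0.41980028,  0.43009964,  0.50488083]), 'wrist_torque': array([-0.00088331, -0.04088618, -0.02023336]), 'gripper_force': 0.0, 'opening': 0.09284063300530794}
```

Run:
```python
import cv2
a=cv2.imread('pics/top0.png'); cv2.imwrite('pics/top0b.png',cv2.resize(a,(800,600),interpolation=cv2.INTER_CUBIC))
```

```text
(no output)
```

View pics/top0b.png

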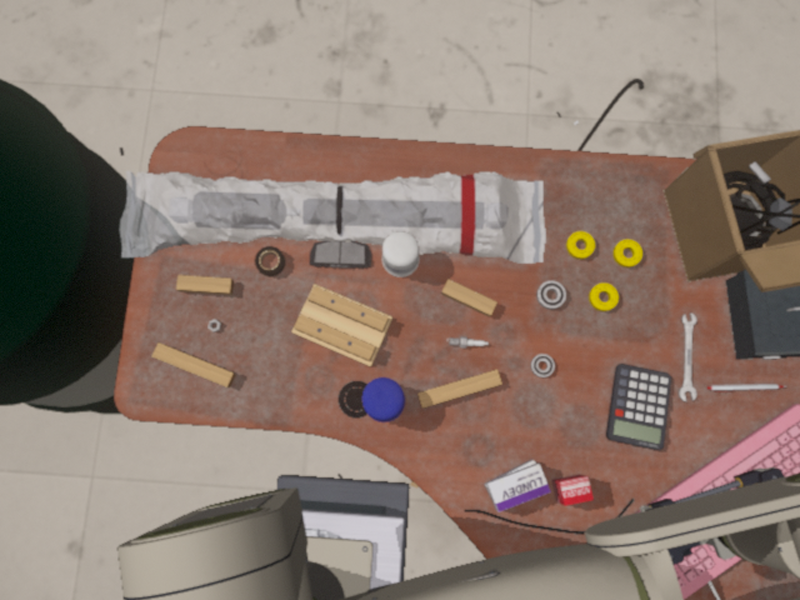

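View pics/scene0.png

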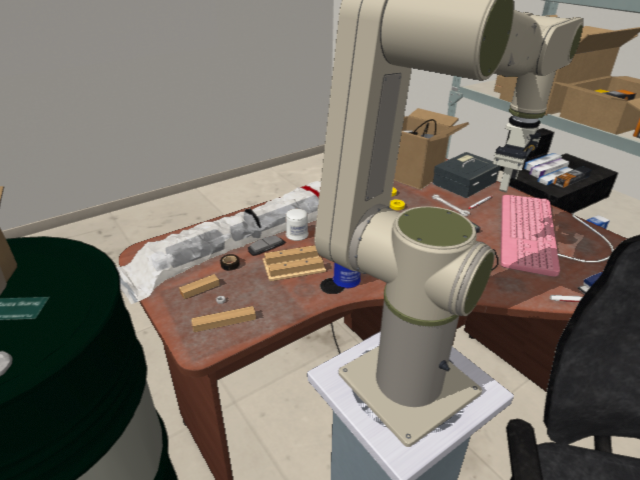

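The top view (800 px scale) shows:
- **Base:** around (343,325), turned about 20°.
- **Short slats:** (204,285) and (470,297).
- **Long slats:** (194,365) and (460,388).
- **Bearings:** larger at (552,294), smaller at (543,365).
- **Filters:** white at (400,253), blue at (383,399).

The scene view confirms this layout. Next I'll segment the wood.

Run:
```python
from h import *
c=dict(np.load('pics/top0.npz')); a=cv2.imread('pics/top0.png')
hsv=cv2.cvtColor(a,cv2.COLOR_BGR2HSV)
b,g,r=[a[...,i].astype(int) for i in range(3)]
m=((hsv[...,0]>10)&(hsv[...,0]<28)&(hsv[...,1]>60)&(r>120)&(r-b>50)&(g>0.68*r)).astype(np.uint8)
m[:176]=0;m[352:]=0;m[:,:100]=0;m[:,425:]=0
m=cv2.morphologyEx(m,cv2.MORPH_CLOSE,np.ones((3,3)))
n,l,s,ct=cv2.connectedComponentsWithStats(m)
vis=a.copy()
for i in range(1,n):
    if s[i,4]<80: continue
    pts=np.argwhere(l==i)[:,::-1].astype(np.float32)
    R=cv2.minAreaRect(pts); bx=cv2.boxPoints(R); z=.022 if s[i,4]<2000 else .01
    W=w(c,bx,z); L=[np.linalg.norm(W[k]-W[k-1]) for k in(1,2)]
    k=1 if L[0]>L[1] else 2; d=W[k]-W[k-1]
    print(s[i,4],'px',np.round(R[0],1),'ctr',np.round(W.mean(0),4),'L',np.round(L,4),'ang',round(np.degrees(np.arctan2(d[1],d[0])),1))
    cv2.drawContours(vis,[bx.astype(int)],0,(0,255,0),1)
crop=a[170:350,110:510]; cv2.imwrite('pics/c1.png',cv2.resize(crop[:, :200],None,fx=4,fy=3.3333,interpolation=cv2.INTER_CUBIC)) 
cv2.imwrite('pics/base.png',cv2.resize(a[215:305,220:325],None,fx=6,fy=6,interpolation=cv2.INTER_CUBIC))
print(w(c,[[552*.8,294*.8]],.015),w(c,[[383*.8,399*.8]],.08),w(c,[[400*.8,253*.8]],.08),w(c,[[467*.8,343*.8]],.01),w(c,[[543*.8,365*.8]],.01),w(c,[[352*.8,398*.8]],.0))
print(cv2.HoughCircles(cv2.resize(cv2.cvtColor(a,6)[210:260,410:470],None,fx=4,fy=4),cv2.HOUGH_GRADIENT,1,50,param2=20,minRadius=30,maxRadius=55)/4+np.array([410,210,0]))
```

```text
543 px [162.3 226.6] ctr [0.5407 0.239 ] L [0.0295 0.1019] ang -90.0
587 px [375.2 237.6] ctr [ 0.5485 -0.2517] L [0.0338 0.1026] ang -113.5
3059 px [273.  259.2] ctr [ 0.4847 -0.0206] L [0.1041 0.1641] ang -109.6
873 px [153.5 291.3] ctr [0.391  0.2402] L [0.0298 0.1521] ang -107.8
889 px [368.  310.2] ctr [ 0.3818 -0.2439] L [0.1507 0.03  ] ang -69.5
[[ 0.56604095 -0.40545076]] [[ 0.34901053 -0.10931396]] [[ 0.60708405 -0.12068446]] [[ 0.46478326 -0.2534047 ]] [[ 0.43392864 -0.39325653]] [[ 0.35154862 -0.05096071]]
[[[441.875      235.375        8.64999962]]]
```

View pics/base.png

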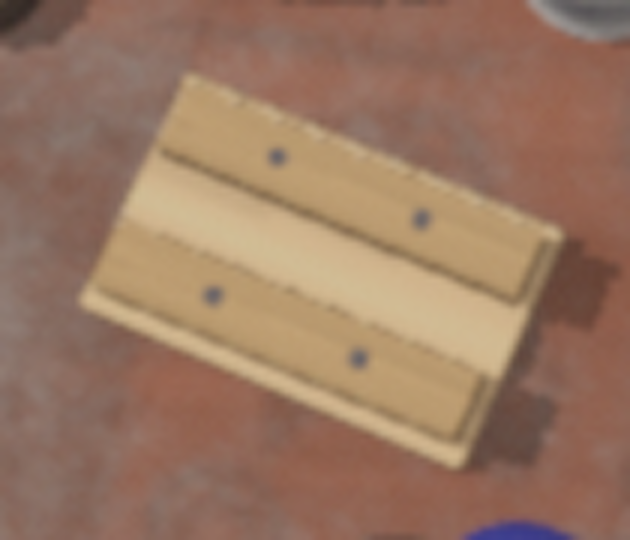

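The crop shows the runner screws at (277,157), (421,219), (213,296) and (358,359). The board corners are at (82,300), (460,467) and (562,233). Next I'll fit the box silhouettes for the slats and use these points for the base.

```bash
cat >> h.py <<'E'
from scipy.optimize import minimize
def wood(a):
    hsv=cv2.cvtColor(a,cv2.COLOR_BGR2HSV); b,g,r=[a[...,i].astype(int) for i in range(3)]
    return ((hsv[...,0]>10)&(hsv[...,0]<28)&(hsv[...,1]>60)&(r-b>40)&(g>0.66*r)&(r>90)).astype(np.uint8)
def fitbox(c,m,x0,L,z0=0,W=.028,H=.022):
    k=8
    def mk(p):
        t=p[2]; R=np.array([[np.cos(t),-np.sin(t)],[np.sin(t),np.cos(t)]])
        P=[[*(R@[sx*L/2,sy*W/2]+p[:2]),z] for sx in(1,-1) for sy in(1,-1) for z in(z0,z0+H)]
        return cv2.convexHull(proj(c,P).astype(np.float32))
    h0=mk(x0).reshape(-1,2); lo=np.floor(h0.min(0)-12).astype(int); hi=np.ceil(h0.max(0)+12).astype(int)
    mm=cv2.resize(m[lo[1]:hi[1],lo[0]:hi[0]],None,fx=k,fy=k,interpolation=cv2.INTER_NEAREST)
    def f(p):
        im=np.zeros_like(mm); cv2.fillConvexPoly(im,np.round(((mk(p).reshape(-1,2)-lo+.5)*k)).astype(np.int32),1)
        return 1-(im&mm).sum()/max(1,(im|mm).sum())
    best=min((minimize(f,x0,method='Nelder-Mead',options=dict(initial_simplex=np.array(x0)+s*np.array([[0,0,0],[.006,0,0],[0,.006,0],[0,0,.08]]),xatol=1e-4)) for s in(1,-1)),key=lambda r:r.fun)
    return best.x,best.fun
def yaw(o):
    R=cv2.Rodrigues(np.array(o))[0]; return np.degrees(np.arctan2(R[1,0],R[0,0]))
def plan(x,y,z,psi):
    s=robot.read_state(); p=s['tool_pos']; a=yaw(s['orientation']); dx,dy=x-p[0],y-p[1]
    def tl(a): a=np.radians(a); return np.round(1000*np.array([dx*np.cos(a)+dy*np.sin(a),dx*np.sin(a)-dy*np.cos(a)]),1)
    print('now',np.round(p,4),'yaw',round(a,1),'turn',round((a-psi+180)%360-180,1),'xy before turn',tl(a),'xy after turn',tl(psi),'z',round((p[2]-z)*1000,1),'q6',round(np.degrees(s['q'][5]),1),'op',s['opening'],'F',np.round(s['force'],1))
E
python3 - <<'E'
from h import *
c=dict(np.load('pics/top0.npz')); a=cv2.imread('pics/top0.png'); m=wood(a)
r=np.radians
for n,x0,L in(('sa',[.5407,.239,r(90)],.1),('sb',[.5485,-.2517,r(66.5)],.1),('la',[.391,.2402,r(72.2)],.15),('lb',[.3818,-.2439,r(110.5)],.15)):
    p,e=fitbox(c,m,x0,L); print(n,np.round(p[:2],4),round(np.degrees(p[2]),1),round(e,3))
f=lambda P:(np.array(P)+.5)/6-.5+np.array([220,215])
S=w(c,f([[277,157],[421,219],[213,296],[358,359]]),.032); print('screws',S.round(4),S.mean(0),np.degrees(np.arctan2(*(S[1]+S[3]-S[0]-S[2])[::-1])))
B=w(c,f([[82,300],[460,467],[562,233]]),.010); print('board',B.round(4),(B[0]+B[2])/2, np.degrees(np.arctan2(*(B[1]-B[0])[::-1])),np.linalg.norm(B[1]-B[0]),np.linalg.norm(B[2]-B[1]))
s=dict(np.load('pics/scene0.npz')) 
# package height: black band mid of top edge
print('bearing',w(c,[[441.9,235.4]],.015))
for z in(.04,.06,.08,.1): print(z,proj(s,[[*w(c,[[272,150]],z)[0],z],[*w(c,[[272,187]],z)[0],z]]).round(0).tolist())
i=cv2.imread('pics/scene0.png'); cv2.imwrite('pics/pk.png',cv2.resize(i[170:310,110:330],None,fx=3.6,fy=3.6,interpolation=cv2.INTER_CUBIC))
E
```

```text
sa [0.5425 0.2409] 90.3 0.068
sb [ 0.5504 -0.2521] 68.1 0.061
la [0.3917 0.242 ] 72.3 0.088
lb [ 0.3813 -0.2428] 110.1 0.071
screws [[ 0.5219 -0.0029]
 [ 0.5018 -0.0593]
 [ 0.4671  0.0164]
 [ 0.4471 -0.04  ]] [ 0.48445172 -0.02144519] -109.61792123997017
board [[ 0.4655  0.069 ]
 [ 0.4116 -0.0801]
 [ 0.504  -0.1123]] [ 0.48474322 -0.02162088] -109.87728236480655 0.15853611614717564 0.09784300423716889
bearing [[ 0.56561509 -0.40615412]]
0.04 [[243.0, 218.0], [259.0, 230.0]]
0.06 [[244.0, 214.0], [260.0, 225.0]]
0.08 [[245.0, 209.0], [261.0, 220.0]]
0.1 [[247.0, 204.0], [263.0, 215.0]]
```

View pics/pk.png

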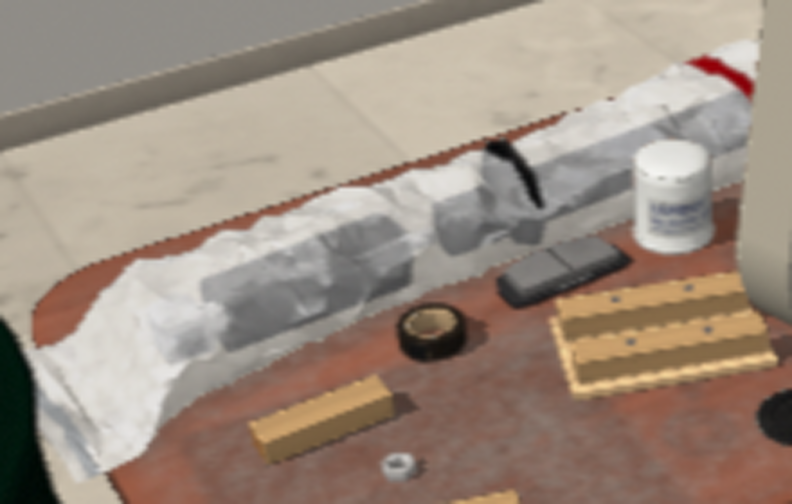

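The package top is about 50–75 mm, so the gripper body clears it: the black band ends at crop (492,145) and (540,205). The base centre is (0.4846,−0.0215) with its x axis at 70.3°. I'll start with short slat b.

```bash
python3 -c "
from h import *
plan(.5504,-.2521,.06,68.1)"
```

```text
now [ 0.2156 -0.5594  0.2177] yaw 21.1 turn -47.0 xy before turn [ 422.9 -166.3] xy after turn [410. 196.] z 157.7 q6 -4.9 op 0.09284063300530794 F [-0.4  0.4  0.5]
```

Request:
{"api": "play_rows", "payload": {
  "deltas": [20,-8,0,0,60,34,-13,0,0,60,35,-14,0,0,60,35,-14,0,0,60,35,-14,0,0,60,35,-14,0,0,60,35,-14,0,0,60,35,-14,0,0,60,35,-14,0,0,60,35,-14,0,0,60],
  "newtons": 20
}}

```text
t: 0.93
tool_pos: [0.4805, -0.314, 0.2183]
orientation: [-3.088, -0.574, 0.001]
force: [-0.2, 0.2, 0.3]
opening: 0.06
gripper_force: 0.0
```

Request:
{"api": "play_rows", "payload": {
  "deltas": [35,-14,0,0,60,35,-14,0,0,60,19,-5,0,0,60,0,0,10,-6.7,60,0,0,20,-6.7,60,0,0,20,-6.7,60,0,0,20,-6.7,60,0,0,20,-6.7,60,0,0,20,-6.7,60,0,0,10,-6.7,60]
}}

```text
t: 1.77
tool_pos: [0.549, -0.2518, 0.095]
orientation: [-2.596, -1.761, 0.003]
force: [-0.1, 0.4, -0.4]
opening: 0.0601
gripper_force: 0.0
```

Run:
```python
from h import *
c=snap('wrist','w0'); m=wood(c['pixels'])
print(c['eye'],proj(c,[[.5504,-.2521,.022]]))
p,e=fitbox(c,m,[.5504,-.2521,np.radians(68.1)],.1); print(p,np.degrees(p[2]),e)
plan(.5504,-.2521,.004,68.1)
```

```text
[ 0.57518057 -0.18805944  0.26143015] [[319.79155176 247.01916038]]
[ 0.54875727 -0.25256667  1.1872715 ] 68.02564636389396 0.022408146058306544
now [ 0.5481 -0.2514  0.0934] yaw 68.8 turn 0.7 xy before turn [0.2 2.4] xy after turn [0.2 2.4] z 89.4 q6 -8.3 op 0.059979543132667165 F [-1.   0.1 -1.2]
```

View pics/w0.png

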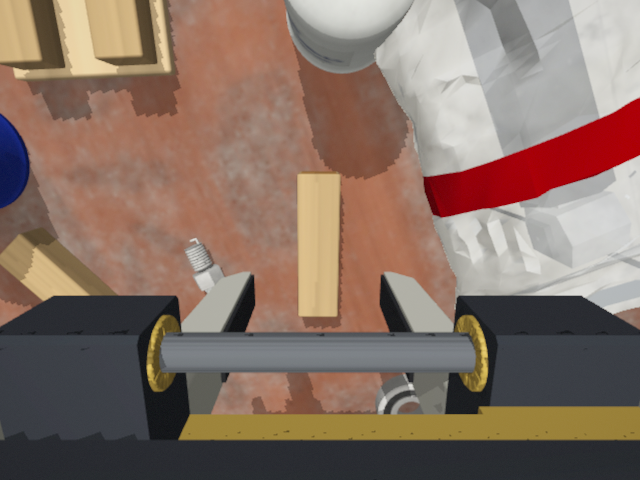

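The wrist view shows the slat centred between the fingers at about (319,245), with the spark plug clear to the left. Going down to grip.

Request:
{"api": "play_rows", "payload": {
  "deltas": [-1,1,25,0.7,60,0,0,30,0,60,0,0,20,0,60,0,0,10,0,60,0,0,4,0,60,0,0,0,0,20,0,0,0,0,20,0,0,0,0,20,0,0,0,0,20,0,0,0,0,20],
  "newtons": 20
}}

```text
t: 2.65
tool_pos: [0.5521, -0.2546, 0.011]
orientation: [2.614, 1.739, 0.001]
force: [-0.7, 0.1, 0.2]
opening: 0.031
gripper_force: 0.4
```

Request:
{"api": "play_rows", "payload": {
  "deltas": [0,0,0,0,20,0,0,0,0,20,0,0,0,0,20]
}}

```text
t: 2.9
tool_pos: [0.5519, -0.2545, 0.0107]
orientation: [2.615, 1.74, 0.001]
force: [-2.7, 1.3, 6.6]
opening: 0.0277
gripper_force: 20.0
```

Request:
{"api": "play_rows", "payload": {
  "deltas": [0,0,-8,0,20,0,0,-20,0,20,0,0,-30,0,20,0,0,-35,0,20,0,0,-30,0,20,0,0,-7,3.5,20,0,0,0,7,20,0,0,0,7,20,0,0,0,7,20,0,0,0,7,20]
}}

```text
t: 3.73
tool_pos: [0.5513, -0.2541, 0.1401]
orientation: [2.992, 0.956, 0.0]
force: [0.3, -0.4, -0.5]
opening: 0.0279
gripper_force: 20.0
```

Request:
{"api": "play_rows", "payload": {
  "deltas": [0,0,0,7,20,0,0,0,7,20,0,0,0,7,20,0,0,0,7,20,0,0,0,7,20,0,0,0,7,20,0,0,0,7,20,0,0,0,5,20,0,0,0,2,20,0,0,0,0,20]
}}

```text
t: 4.57
tool_pos: [0.5512, -0.2541, 0.1399]
orientation: [-3.092, 0.554, 0.0]
force: [0.7, 0.3, -1.5]
opening: 0.0276
gripper_force: 20.0
```

```bash
python3 -c "
from h import *
plan(.464,-.0789,.06,-19.7)"
```

```text
now [ 0.5512 -0.2541  0.1399] yaw -20.3 turn -0.6 xy before turn [-142.7 -134. ] xy after turn [-141.2 -135.6] z 79.9 q6 80.7 op 0.027571026384831353 F [ 0.7  0.3 -1.5]
```

Request:
{"api": "play_rows", "payload": {
  "deltas": [-12,-11,0,-0.6,20,-25,-25,0,0,20,-28,-27,0,0,20,-28,-27,0,0,20,-26,-25,0,0,20,-15,-13,0,0,20,-7,-7,0,0,20,0,0,0,0,20,0,0,0,0,20,0,0,0,0,20]
}}

```text
t: 5.4
tool_pos: [0.4648, -0.0806, 0.14]
orientation: [3.095, -0.535, 0.001]
force: [-1.5, 0.3, -0.8]
opening: 0.0275
gripper_force: 20.0
```

Run:
```python
from h import *
c=snap('wrist','w1')
plan(.464,-.0789,.06,-19.7)
b=[.4846,-.0215]; t=np.radians(70.3); R=np.array([[np.cos(t),-np.sin(t)],[np.sin(t),np.cos(t)]])
for x in(75,-75):
  for y in (43,15,-15,-43): print(x,y,proj(c,[[*(R@[x/1e3,y/1e3]+b),.032]]).round(1))
```

```text
now [ 0.4647 -0.0807  0.1399] yaw -19.7 turn 0.0 xy before turn [-1.3 -1.5] xy after turn [-1.3 -1.5] z 79.9 q6 93.6 op 0.028013150343493616 F [ 0.3  0.7 -0.8]
75 43 [[143.4 288.3]]
75 15 [[139.2 254.5]]
75 -15 [[134.6 216.4]]
75 -43 [[130. 179.]]
-75 43 [[332.8 288.6]]
-75 15 [[333.2 254.8]]
-75 -15 [[333.7 216.7]]
-75 -43 [[334.2 179.3]]
```

View pics/w1.png

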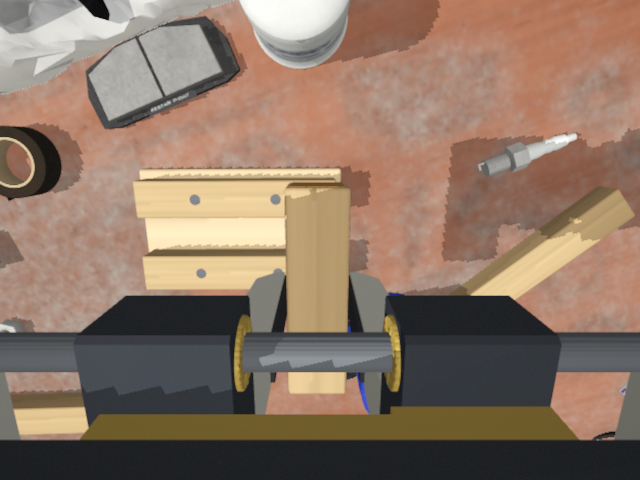

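The runner's left-end corners appear at (147,290), (144,256), (138,217) and (135,181), about 4 px right of my prediction. I'll use the held slat's far end at (287,190)–(349,188) to check the wrist calibration.

Run:
```python
from h import *
c=dict(np.load('pics/w1.npz'))
T=np.array([.4647,-.0807]); t=np.radians(-19.7); R=np.array([[np.cos(t),-np.sin(t)],[np.sin(t),np.cos(t)]])
for sx in(-1,1):
  for sy in(-1,1):
    for z in(.151,.129): print(sx,sy,z,proj(c,[[*(R@[sx*.05+.0006,sy*.014]+T),z]]).round(1))
a=cv2.imread('pics/w1.png'); m=wood(a); 
for v in (187,190,200,220,240): 
  u=np.where(m[v,270:370])[0]+270; print(v,u.min(),u.max())
print(np.where(m[150:300,300])[0].min()+150,w(c,[[147,290],[144,256],[138,217],[135,181]],.032))
P=w(c,[[194.5,200],[201,273]],.032); print(P)
cv2.imwrite('pics/w1c.png',cv2.resize(a[160:310,120:380],None,fx=3,fy=3,interpolation=cv2.INTER_CUBIC))
```

```text
-1 -1 0.151 [[345.9 392.8]]
-1 -1 0.129 [[342.8 366.2]]
-1 1 0.151 [[288.2 392.7]]
-1 1 0.129 [[291.3 366.1]]
1 -1 0.151 [[351.  186.3]]
1 -1 0.129 [[346.9 180.9]]
1 1 0.151 [[284.1 186.2]]
1 1 0.129 [[288.  180.8]]
187 270 349
190 270 350
200 270 350
220 270 350
240 270 364
150 [[0.46717598 0.06154589]
 [0.49345352 0.05123504]
 [0.52273583 0.04181412]
 [0.54778531 0.03179613]]
[[ 0.52025098 -0.00359652]
 [ 0.46588497  0.01538336]]
```

View pics/w1c.png

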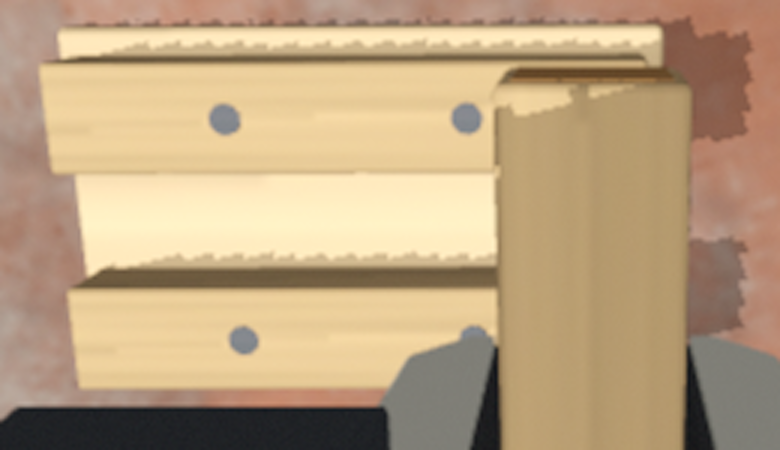

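Request:
{"api": "play_rows", "payload": {
  "deltas": [-3.4,0.5,15,0.3,20,0,0,30,0,20,0,0,25,0,20,0,0,15,0,20,0,0,8,0,20,0,0,2,0,20,0,0,1,0,20,0,0,0,0,20,0,0,0,0,20]
}}

```text
t: 6.2
tool_pos: [0.4618, -0.0794, 0.045]
orientation: [3.094, -0.544, 0.003]
force: [-0.0, -0.6, -1.0]
opening: 0.0281
gripper_force: 20.0
```

Request:
{"api": "play_rows", "payload": {
  "deltas": [0,0,1,0,20,0,0,1,0,20,0,0,0.5,0,20,0,0,0,0,20,0,0,0,0,45,0,0,0,0,45,0,0,0,0,50]
}}

```text
t: 6.78
tool_pos: [0.4608, -0.0789, 0.0413]
orientation: [3.094, -0.543, 0.001]
force: [-0.3, -0.9, 0.3]
opening: 0.043
gripper_force: 0.0
```

Request:
{"api": "play_rows", "payload": {
  "deltas": [0,0,0,0,50,0,0,-10,0,50,0,0,-25,0,50,0,0,-35,0,60,0,0,-35,0,60,0,0,0,0,60]
}}

```text
t: 7.28
tool_pos: [0.4649, -0.0801, 0.1546]
orientation: [3.093, -0.543, 0.018]
force: [1.6, 0.5, 0.6]
opening: 0.0596
gripper_force: 0.0
```

```bash
python3 -c "
from h import *
plan(.5425,.2409,.06,90.3)"
```

```text
now [ 0.4649 -0.0801  0.1546] yaw -19.9 turn -110.2 xy before turn [ -36.4 -328.2] xy after turn [320.6  79.3] z 94.6 q6 93.9 op 0.05956125529600243 F [1.6 0.5 0.6]
```

Request:
{"api": "play_rows", "payload": {
  "deltas": [-2,-18,0,0,60,-4,-35,0,0,60,-4,-36,0,0,60,-4,-36,0,0,60,-4,-36,0,0,60,-4,-36,0,0,60,-4,-36,0,0,60,-4,-36,0,0,60,-4,-36,0,0,60,-2,-23,0,0,60]
}}

```text
t: 8.12
tool_pos: [0.5388, 0.2451, 0.1467]
orientation: [-3.093, 0.541, -0.001]
force: [0.3, 0.2, -0.2]
opening: 0.0599
gripper_force: 0.0
```

Request:
{"api": "play_rows", "payload": {
  "deltas": [0,0,0,-5,60,0,0,0,-7,60,0,0,0,-7,60,0,0,0,-7,60,0,0,0,-7,60,0,0,0,-7,60,0,0,0,-7,60,0,0,0,-7,60,0,0,0,-7,60,0,0,0,-7,60]
}}

```text
t: 8.95
tool_pos: [0.5387, 0.2417, 0.1467]
orientation: [2.865, 1.288, 0.001]
force: [0.4, -0.8, -0.3]
opening: 0.0599
gripper_force: 0.0
```

Request:
{"api": "play_rows", "payload": {
  "deltas": [0,0,5,-7,60,0,0,10,-7,60,0,0,10,-7,60,0,0,10,-7,60,0,0,10,-7,60,0,0,10,-5,60,0,0,5,-2.2,60,0,0,0,0,60,0,0,0,0,60,0,0,0,0,60]
}}

```text
t: 9.78
tool_pos: [0.539, 0.2419, 0.087]
orientation: [2.218, 2.225, 0.001]
force: [0.7, -0.0, -0.1]
opening: 0.0598
gripper_force: 0.0
```

Run:
```python
from h import *
c=snap('wrist','w2'); m=wood(c['pixels'])
p,e=fitbox(c,m,[.541,.240,np.radians(90.3)],.1); print(p,np.degrees(p[2]),e)
plan(p[0],p[1],.007,np.degrees(p[2]))
```

```text
[0.53970158 0.23752488 1.57398548] 90.1827250820132 0.044488759384510135
now [0.5391 0.2419 0.0871] yaw 90.2 turn 0.0 xy before turn [-4.4  0.6] xy after turn [-4.4  0.6] z 80.1 q6 19.0 op 0.05975997974616049 F [ 0.3 -0.7  0.8]
```

Request:
{"api": "play_rows", "payload": {
  "deltas": [-3,0.6,15,0,60,0,0,30,0,60,0,0,20,0,60,0,0,10,0,60,0,0,4,0,60,0,0,0,0,20,0,0,0,0,20,0,0,0,0,20,0,0,0,0,20,0,0,0,0,20],
  "newtons": 20
}}

```text
t: 10.67
tool_pos: [0.5401, 0.2391, 0.0084]
orientation: [2.216, 2.226, 0.003]
force: [-0.4, 0.5, 0.1]
opening: 0.0315
gripper_force: 0.0
```

Request:
{"api": "play_rows", "payload": {
  "deltas": [0,0,0,0,20,0,0,0,0,20,0,0,0,0,20]
}}

```text
t: 10.92
tool_pos: [0.5399, 0.239, 0.0082]
orientation: [2.216, 2.226, 0.002]
force: [-1.4, 0.2, 6.7]
opening: 0.0278
gripper_force: 20.0
```

Request:
{"api": "play_rows", "payload": {
  "deltas": [0,0,-8,0,20,0,0,-20,0,20,0,0,-30,0,20,0,0,-35,0,20,0,0,-25,0,20,-15,-3,-12,0,20,-33,-6,0,0,20,-37,-6,0,0,20,-37,-6,0,0,20,-37,-6,0,0,20]
}}

```text
t: 11.75
tool_pos: [0.5122, 0.0784, 0.1375]
orientation: [2.215, 2.228, 0.0]
force: [-0.2, -1.4, -0.6]
opening: 0.0275
gripper_force: 20.0
```

Request:
{"api": "play_rows", "payload": {
  "deltas": [-30,-6,0,0,20,-15,-3,0,-4,20,0,0,0,-7,20,0,0,0,-7,20,0,0,0,-7,20,0,0,0,-7,20,0,0,0,-7,20,0,0,0,-7,20,0,0,0,-7,20,0,0,0,-7,20]
}}

```text
t: 12.58
tool_pos: [0.5039, 0.0345, 0.1373]
orientation: [-0.797, -3.039, 0.0]
force: [-0.6, -0.7, -0.6]
opening: 0.0279
gripper_force: 20.0
```

Request:
{"api": "play_rows", "payload": {
  "deltas": [0,0,5,-6,20,0,0,15,-3,20,0,0,20,-0.8,20,0,0,15,0,20,0,0,0,0,20,0,0,0,0,20,0,0,0,0,20]
}}

```text
t: 13.17
tool_pos: [0.5046, 0.0346, 0.0832]
orientation: [0.544, 3.093, 0.0]
force: [-0.3, -0.5, -0.8]
opening: 0.0277
gripper_force: 20.0
```

Run:
```python
from h import *
plan(.5037,.0344,.041,160)
```

```text
now [0.5046 0.0346 0.0832] yaw 160.1 turn 0.1 xy before turn [ 0.8 -0.5] xy after turn [ 0.8 -0.5] z 42.2 q6 -72.0 op 0.02767849423605196 F [-0.3 -0.5 -0.8]
```

Request:
{"api": "play_rows", "payload": {
  "deltas": [0.8,-0.5,15,0,20,0,0,15,0,20,0,0,8,0,20,0,0,3,0,20,0,0,1.5,0,20,0,0,0,0,20,0,0,0,0,20]
}}

```text
t: 13.75
tool_pos: [0.5041, 0.0343, 0.0407]
orientation: [0.543, 3.093, 0.0]
force: [0.7, 0.4, -0.5]
opening: 0.0278
gripper_force: 20.0
```

Request:
{"api": "play_rows", "payload": {
  "deltas": [0,0,0,0,45,0,0,0,0,45,0,0,0,0,50,0,0,0,0,50,0,0,-10,0,50,0,0,-25,0,50,0,-10,-38,0,60,0,-25,-38,0,60,0,-20,-38,0,60,0,-6,-15,0,60]
}}

```text
t: 14.58
tool_pos: [0.4849, -0.0225, 0.2059]
orientation: [0.543, 3.087, -0.001]
force: [0.7, -1.0, 0.1]
opening: 0.06
gripper_force: 0.0
```

Request:
{"api": "play_rows", "payload": {
  "deltas": [-20,0,0,0,60,-10,0,0,0,60,0,0,0,0,60]
}}

```text
t: 14.83
tool_pos: [0.513, -0.0316, 0.2009]
orientation: [0.545, 3.091, -0.0]
force: [0.6, -0.4, -1.0]
opening: 0.0603
gripper_force: 0.0
```

Run:
```python
from h import *
c=snap('wrist','w3')
b=[.4828,-.0229]; t=np.radians(70); R=np.array([[np.cos(t),-np.sin(t)],[np.sin(t),np.cos(t)]])
for x in(75,47,-47,-75): print(x,proj(c,[[*(R@[x/1e3,y/1e3]+b),.054] for y in(50,-50)]).round(1).tolist())
plan(.3901,.2415,.06,72.3)
```

```text
75 [[406.9, 125.2], [399.9, 244.3]]
47 [[372.3, 125.2], [367.9, 244.3]]
-47 [[256.0, 125.1], [260.7, 244.2]]
-75 [[221.4, 125.1], [228.7, 244.1]]
now [ 0.5119 -0.031   0.2   ] yaw 160.0 turn 87.7 xy before turn [207.5 214.5] xy after turn [ 222.6 -198.8] z 140.0 q6 -79.2 op 0.05991558986046794 F [ 0.7 -0.4 -1.2]
```

View pics/w3.png

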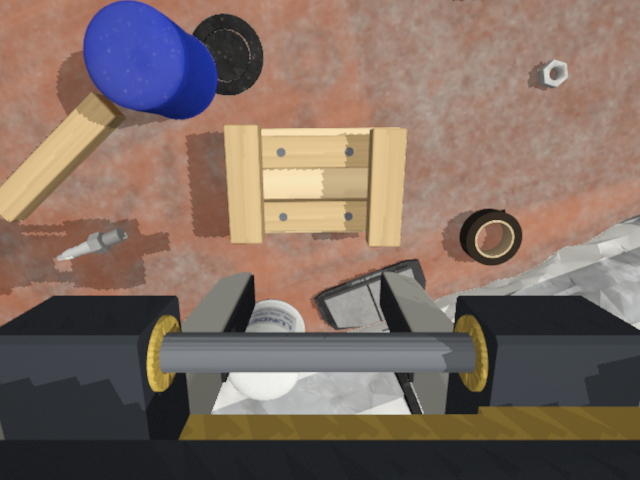

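Both short slats lie flush: the left one spans u 225–262, the right one u 371–406, at v 125–245. They are symmetric about the screws. On to long slat a.

Request:
{"api": "play_rows", "payload": {
  "deltas": [12,12,0,0,50,24,25,0,0,50,26,27,0,0,50,26,27,0,0,50,26,27,0,0,50,26,27,0,0,50,26,27,0,0,50,26,26,0,0,50,15,16,0,2,50,0,0,10,7,50]
}}

```text
t: 15.72
tool_pos: [0.388, 0.2449, 0.191]
orientation: [0.778, 3.043, 0.004]
force: [1.1, -0.3, 0.5]
opening: 0.05
gripper_force: 0.0
```

Request:
{"api": "play_rows", "payload": {
  "deltas": [0,0,20,7,50,0,0,20,7,50,0,0,20,7,50,0,0,15,7,50,0,0,10,7,50,0,0,5,7,50,0,0,0,7,50,0,0,0,7,50,0,0,0,7,50,0,0,0,7,50]
}}

```text
t: 16.55
tool_pos: [0.3887, 0.2409, 0.099]
orientation: [-2.393, -2.035, 0.002]
force: [-0.3, 1.2, 0.2]
opening: 0.05
gripper_force: 0.0
```

Request:
{"api": "play_rows", "payload": {
  "deltas": [0,0,0,6,50,0,0,0,2.7,50,0,0,0,0,50,0,0,0,0,50,0,0,0,0,50]
}}

```text
t: 16.97
tool_pos: [0.3894, 0.241, 0.0992]
orientation: [-2.533, -1.858, 0.001]
force: [0.2, -0.4, -0.3]
opening: 0.0498
gripper_force: 0.0
```

Run:
```python
from h import *
c=snap('wrist','w4'); m=wood(c['pixels'])
p,e=fitbox(c,m,[.390,.241,np.radians(72.3)],.15); print(p,np.degrees(p[2]),e)
plan(p[0],p[1],.007,np.degrees(p[2]))
```

```text
[0.39003291 0.23954813 1.26179874] 72.29574255413041 0.10198940749221186
now [0.3896 0.241  0.0993] yaw 72.5 turn 0.2 xy before turn [-1.3  0.9] xy after turn [-1.3  0.9] z 92.3 q6 42.9 op 0.049965827252161976 F [ 0.   0.4 -1.1]
```

Request:
{"api": "play_rows", "payload": {
  "deltas": [-0.6,0.9,20,0,50,0,0,35,0,50,0,0,22,0,50,0,0,11,0,50,0,0,4,0,50,0,0,0,0,20,0,0,0,0,20,0,0,0,0,20,0,0,0,0,20,0,0,0,0,20],
  "newtons": 25
}}

```text
t: 17.85
tool_pos: [0.3919, 0.2408, 0.0089]
orientation: [2.535, 1.855, 0.004]
force: [-1.2, 0.4, 5.9]
opening: 0.0278
gripper_force: 25.0
```

Request:
{"api": "play_rows", "payload": {
  "deltas": [0,0,0,0,20,0,0,0,0,20]
}}

```text
t: 18.02
tool_pos: [0.3918, 0.2409, 0.0089]
orientation: [2.535, 1.855, 0.004]
force: [-0.5, -0.5, 7.0]
opening: 0.0277
gripper_force: 25.0
```

Run:
```python
from h import *
plan(.4555,-.0130,.1,70)
```

```text
now [0.3918 0.2409 0.0089] yaw 72.4 turn 2.4 xy before turn [-222.7  137.5] xy after turn [-216.8  146.6] z -91.1 q6 42.8 op 0.02769741271378813 F [-0.5 -0.5  7. ]
```

Request:
{"api": "play_rows", "payload": {
  "deltas": [0,0,-8,2.4,20,0,0,-20,0,20,0,0,-35,0,20,0,0,-38,0,20,-10,7,-30,0,20,-26,18,-10,0,20,-31,21,0,0,20,-31,21,0,0,20,-31,21,0,0,20,-31,21,0,0,20]
}}

```text
t: 18.85
tool_pos: [0.4385, 0.051, 0.1491]
orientation: [2.572, 1.802, 0.002]
force: [0.5, 0.2, -0.5]
opening: 0.0274
gripper_force: 25.0
```

Request:
{"api": "play_rows", "payload": {
  "deltas": [-31,21,0,0,20,-18,12,0,0,20,-7,4,0,0,20,0,0,20,0,20,0,0,25,0,20,0,0,10,0,20,0,0,0,0,20,0,0,0,0,20,0,0,0,0,20]
}}

```text
t: 19.6
tool_pos: [0.4545, -0.0123, 0.0946]
orientation: [2.572, 1.802, 0.002]
force: [0.3, -0.1, -0.2]
opening: 0.0281
gripper_force: 25.0
```

Run:
```python
from h import *
plan(.4555,-.0130,.0635,70)
```

```text
now [ 0.4545 -0.0123  0.0946] yaw 70.0 turn 0.0 xy before turn [-0.3  1.2] xy after turn [-0.3  1.2] z 31.1 q6 12.0 op 0.028111118637610757 F [ 0.3 -0.1 -0.2]
```

Request:
{"api": "play_rows", "payload": {
  "deltas": [-0.3,1.2,10,0,20,0,0,11,0,20,0,0,6,0,20,0,0,3,0,20,0,0,1,0,20,0,0,0,0,20,0,0,0,0,20]
}}

```text
t: 20.18
tool_pos: [0.4539, -0.0132, 0.0628]
orientation: [-2.572, -1.801, 0.003]
force: [-8.9, 0.6, 14.4]
opening: 0.0276
gripper_force: 25.0
```

Request:
{"api": "play_rows", "payload": {
  "deltas": [0,0,-0.5,0,20,0,0,0,0,40,0,0,0,0,40,0,0,0,0,40,0,0,-8,0,40,0,0,-20,0,40,0,0,-35,0,50,0,0,-35,0,50,0,0,-15,0,50,0,0,0,0,50]
}}

```text
t: 21.02
tool_pos: [0.4578, -0.0138, 0.1814]
orientation: [2.569, 1.798, 0.01]
force: [0.2, 0.3, 0.0]
opening: 0.0498
gripper_force: 0.0
```

Run:
```python
from h import *
plan(.3800,-.2434,.06,110.1)
```

```text
now [ 0.4578 -0.0138  0.1814] yaw 70.0 turn -40.1 xy before turn [-242.3    5.5] xy after turn [-188.9 -151.9] z 121.4 q6 11.9 op 0.049770269867525384 F [0.2 0.3 0. ]
```

Request:
{"api": "play_rows", "payload": {
  "deltas": [-15,0,0,0,50,-32,1,0,0,50,-35,1,0,0,50,-35,1,0,0,50,-35,1,0,0,50,-35,1,0,0,50,-33,1,0,0,50,-18,0,0,-3,50,-4,0,0,-7,50,0,0,10,-7,50]
}}

```text
t: 21.85
tool_pos: [0.3776, -0.245, 0.1667]
orientation: [2.275, 2.164, -0.0]
force: [0.7, -0.5, 0.7]
opening: 0.0502
gripper_force: 0.0
```

Request:
{"api": "play_rows", "payload": {
  "deltas": [0,0,20,-7,50,0,0,25,-7,50,0,0,15,-6,50,0,0,5,-3,50,0,0,0,0,50,0,0,0,0,50,0,0,0,0,50]
}}

```text
t: 22.43
tool_pos: [0.378, -0.2431, 0.1012]
orientation: [1.805, 2.571, 0.0]
force: [0.8, -0.2, 0.7]
opening: 0.0502
gripper_force: 0.0
```

Run:
```python
from h import *
c=snap('wrist','w5'); m=wood(c['pixels'])
p,e=fitbox(c,m,[.380,-.2434,np.radians(110.1)],.15); print(p,np.degrees(p[2]),e)
plan(p[0],p[1],.007,np.degrees(p[2]))
```

```text
[ 0.38004449 -0.24314909  1.92885754] 110.5153963323754 0.08594440367899914
now [ 0.3782 -0.2432  0.1015] yaw 109.9 turn -0.6 xy before turn [-0.6  1.8] xy after turn [-0.6  1.8] z 94.5 q6 -59.2 op 0.049816405450914245 F [-0.1 -0.1  0.4]
```

Request:
{"api": "play_rows", "payload": {
  "deltas": [-0.3,1.8,20,-0.4,50,0,0,36,0,50,0,0,22,0,50,0,0,11,0,50,0,0,4,0,50,0,0,0,0,20,0,0,0,0,20,0,0,0,0,20,0,0,0,0,20,0,0,0,0,20],
  "newtons": 25
}}

```text
t: 23.32
tool_pos: [0.3807, -0.2435, 0.0094]
orientation: [1.792, 2.577, -0.0]
force: [-0.8, 0.0, 6.5]
opening: 0.0279
gripper_force: 25.0
```

Request:
{"api": "play_rows", "payload": {
  "deltas": [0,0,0,0,20,0,0,0,0,20]
}}

```text
t: 23.48
tool_pos: [0.3807, -0.2435, 0.0094]
orientation: [1.792, 2.577, -0.0]
force: [-0.3, -0.0, 6.5]
opening: 0.0278
gripper_force: 25.0
```

Run:
```python
from h import *
plan(.5101,-.0328,.1,70)
```

```text
now [ 0.3807 -0.2435  0.0094] yaw 110.4 turn 40.4 xy before turn [152.5 194.6] xy after turn [242.3  49.5] z -90.6 q6 -59.5 op 0.027753949693898525 F [-0.3 -0.   6.5]
```

Request:
{"api": "play_rows", "payload": {
  "deltas": [0,0,-8,0,20,0,0,-20,0,20,0,0,-35,0,20,0,0,-38,0,20,7,9,-35,0,20,19,25,-12,0,20,22,28,0,0,20,22,28,0,0,20,22,28,0,0,20,22,28,0,0,20]
}}

```text
t: 24.32
tool_pos: [0.4775, -0.0834, 0.1569]
orientation: [1.793, 2.578, 0.001]
force: [1.0, -1.0, -0.5]
opening: 0.0278
gripper_force: 25.0
```

Request:
{"api": "play_rows", "payload": {
  "deltas": [21,27,0,0,20,13,16,0,2,20,4,6,0,7,20,0,0,0,7,20,0,0,0,7,20,0,0,0,7,20,0,0,0,6,20,0,0,0,4.4,20,0,0,0,0,20,0,0,0,0,20]
}}

```text
t: 25.15
tool_pos: [0.5096, -0.0323, 0.1563]
orientation: [2.571, 1.805, 0.0]
force: [-0.4, -0.3, -1.1]
opening: 0.028
gripper_force: 25.0
```

Run:
```python
from h import *
plan(.5101,-.0328,.064,70)
```

```text
now [ 0.5096 -0.0323  0.1563] yaw 70.1 turn 0.1 xy before turn [-0.3  0.6] xy after turn [-0.3  0.6] z 92.3 q6 10.5 op 0.027996556115146096 F [-0.4 -0.3 -1.1]
```

Request:
{"api": "play_rows", "payload": {
  "deltas": [-0.3,0.6,20,0,20,0,0,30,0,20,0,0,22,0,20,0,0,11,0,20,0,0,5,0,20,0,0,2,0,20,0,0,1,0,20,0,0,0,0,20,0,0,0,0,20]
}}

```text
t: 25.9
tool_pos: [0.5113, -0.033, 0.0663]
orientation: [2.572, 1.801, 0.003]
force: [-0.2, -0.3, -0.5]
opening: 0.0279
gripper_force: 25.0
```

Request:
{"api": "play_rows", "payload": {
  "deltas": [0,-1,1,0,20,0,0,1,0,20,0,0,0.5,0,20,0,0,0,0,20,0,0,0,0,20]
}}

```text
t: 26.32
tool_pos: [0.5097, -0.0325, 0.0634]
orientation: [2.573, 1.801, 0.001]
force: [-2.5, 0.8, 6.8]
opening: 0.0277
gripper_force: 25.0
```

Request:
{"api": "play_rows", "payload": {
  "deltas": [0,0,-0.4,0,20,0,0,0,0,38,0,0,0,0,38,0,0,0,0,38,0,0,-8,0,38,0,0,-20,0,38,0,0,-35,0,60,-10,-10,-35,0,70,-15,-14,-35,0,70,-5,-5,-15,0,70]
}}

```text
t: 27.15
tool_pos: [0.4722, -0.0517, 0.2165]
orientation: [2.57, 1.799, 0.006]
force: [1.1, -1.0, 0.2]
opening: 0.06
gripper_force: 0.0
```

Request:
{"api": "play_rows", "payload": {
  "deltas": [0,0,0,0,70,0,0,0,0,70,0,0,0,0,70]
}}

```text
t: 27.4
tool_pos: [0.4714, -0.0506, 0.2098]
orientation: [-2.573, -1.801, 0.001]
force: [1.2, -0.1, -0.5]
opening: 0.0698
gripper_force: 0.0
```

Run:
```python
from h import *
c=snap('wrist','w6')
b=[.4828,-.0229]; t=np.radians(70); R=np.array([[np.cos(t),-np.sin(t)],[np.sin(t),np.cos(t)]])
for y in(43,15,-15,-43): print(y,proj(c,[[*(R@[x/1e3,y/1e3]+b),.076] for x in(75,-75)]).round(1).tolist())
plan(.5640,-.4065,.1,70)
```

```text
43 [[262.4, 92.4], [268.8, 278.1]]
15 [[299.3, 92.4], [301.4, 278.1]]
-15 [[338.8, 92.3], [336.2, 278.1]]
-43 [[375.7, 92.3], [368.8, 278.2]]
now [ 0.471  -0.0504  0.2091] yaw 70.0 turn -0.0 xy before turn [-302.7  209.3] xy after turn [-302.8  209.1] z 109.1 q6 7.7 op 0.06994844310639879 F [-0.1  0.2 -0.7]
```

View pics/w6.png

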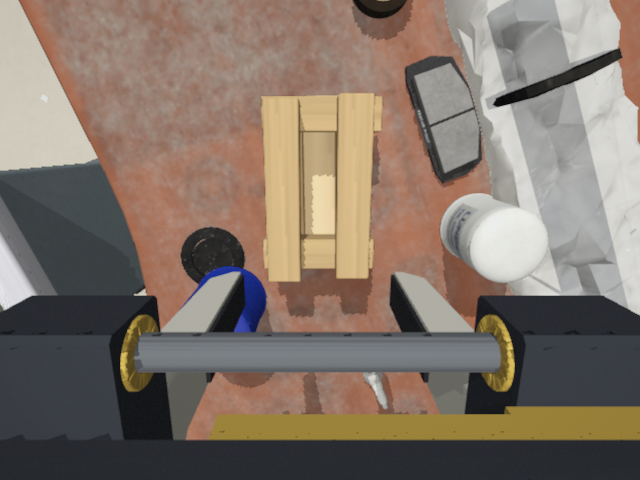

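Both long slats sit as predicted: the left one spans u 262–299, the right one u 337–374, at v 95–279. Now the bearing.

Request:
{"api": "play_rows", "payload": {
  "deltas": [-14,10,0,0,66,-28,19,0,0,66,-29,20,0,0,66,-29,20,0,0,66,-29,20,0,0,66,-29,20,0,0,66,-29,20,0,0,66,-29,20,0,0,66,-29,20,0,0,66,-29,20,0,0,66]
}}

```text
t: 28.28
tool_pos: [0.5551, -0.3738, 0.2077]
orientation: [-2.57, -1.799, 0.002]
force: [-0.3, 0.3, 1.2]
opening: 0.066
gripper_force: 0.0
```

Request:
{"api": "play_rows", "payload": {
  "deltas": [-20,14,20,0,66,-8,6,30,0,66,0,0,35,0,66,0,0,15,0,66,0,0,0,0,66,0,0,0,0,66,0,0,0,0,66]
}}

```text
t: 28.87
tool_pos: [0.5656, -0.406, 0.1126]
orientation: [2.572, 1.801, 0.001]
force: [-0.1, 0.2, 0.5]
opening: 0.0659
gripper_force: 0.0
```

Run:
```python
from h import *
c=snap('wrist','w7'); g=cv2.cvtColor(c['pixels'],6)
q=proj(c,[[.564,-.4067,.015],[.59,-.4067,.015]]); print(q)
h=cv2.HoughCircles(cv2.medianBlur(g,3),cv2.HOUGH_GRADIENT,1,60,param1=100,param2=25,minRadius=20,maxRadius=55)
for x in h[0][:8]: print(x,w(c,[x[:2]],.015))
plan(.564,-.4067,.004,70)
```

```text
[[315.19520888 239.4785593 ]
 [348.64772488 227.73089741]]
[317.5 236.5  21. ] [[ 0.56636661 -0.40515052]]
[469.5 259.5  36.9] [[ 0.66703862 -0.46059773]]
[148.5 280.5  27.2] [[ 0.43430486 -0.39379742]]
[361.5 349.5  32.9] [[ 0.56762976 -0.50463565]]
now [ 0.566  -0.4065  0.1137] yaw 70.0 turn 0.0 xy before turn [-0.8 -1.9] xy after turn [-0.8 -1.9] z 109.7 q6 -19.9 op 0.06587603606591684 F [ 1.2 -0.7  0.8]
```

View pics/w7.png

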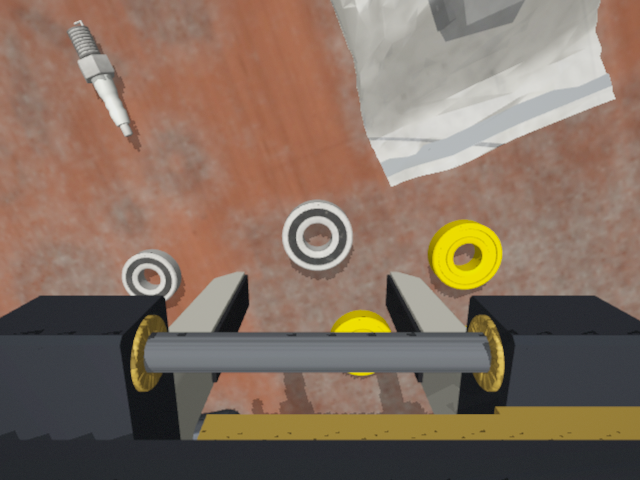

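The bearing is at (317.5,236.5), centred between the open fingers, with the yellow rings clear of them. Going down.

Request:
{"api": "play_rows", "payload": {
  "deltas": [1.3,0,20,0,66,0,0,35,0,66,0,0,28,0,66,0,0,15,0,66,0,0,7,0,66,0,0,2,0,66,0,0,0,0,66,0,0,0,0,66]
}}

```text
t: 29.58
tool_pos: [0.5665, -0.406, 0.0064]
orientation: [2.571, 1.799, 0.001]
force: [-0.3, 0.1, -0.2]
opening: 0.066
gripper_force: 0.0
```

Request:
{"api": "play_rows", "payload": {
  "deltas": [0.8,0,2.5,0,66,0,0,0,0,40,0,0,0,0,40,0,0,0,0,40,0,0,0,0,40,0,0,0,0,40,0,0,0,0,40],
  "newtons": 35
}}

```text
t: 30.17
tool_pos: [0.5657, -0.4043, 0.0018]
orientation: [2.573, 1.801, 0.0]
force: [0.3, 0.8, 3.6]
opening: 0.05
gripper_force: 35.0
```

Run:
```python
from h import *
plan(.4828,-.0229,.15,-20)
```

```text
now [ 0.5657 -0.4043  0.0018] yaw 70.0 turn 90.0 xy before turn [ 330.  -208.5] xy after turn [-208.4 -330.1] z -148.2 q6 -19.8 op 0.04998813635871235 F [0.3 0.8 3.6]
```

Request:
{"api": "play_rows", "payload": {
  "deltas": [0,0,-6,0,40,0,0,-15,0,40,0,0,-30,0,40,0,0,-38,0,40,0,0,-38,0,40,0,0,-20,0,40,0,0,0,0,40,0,0,0,0,40]
}}

```text
t: 30.83
tool_pos: [0.5663, -0.405, 0.1514]
orientation: [2.57, 1.799, 0.002]
force: [0.1, -0.4, -2.1]
opening: 0.0499
gripper_force: 34.9
```

Run:
```python
from h import *
s=robot.read_state(); p=s['tool_pos']
c=snap('wrist','w8'); a=c['pixels']; g=cv2.cvtColor(a,6)
z=p[2]+.0132; t=np.radians(70)
q=proj(c,[[p[0],p[1],z],[p[0]+.026*np.cos(t),p[1]+.026*np.sin(t),z],[p[0]-.026*np.cos(t),p[1]-.026*np.sin(t),z],[p[0]+.026*np.sin(t),p[1]-.026*np.cos(t),z]]).round(1); print(q.tolist())
h=cv2.HoughCircles(cv2.medianBlur(g,3),cv2.HOUGH_GRADIENT,1,30,param1=100,param2=20,minRadius=15,maxRadius=80)
print(h[0][:8] if h is not None else h)
u=int(round(q[0,0]))
print('col',g[int(q[1,1])-20:int(q[2,1])+25,u].tolist())
plan(.4828,-.0229,.15,-20)
```

```text
[[317.3, 300.9], [317.3, 244.8], [317.2, 352.7], [375.5, 300.8]]
[[316.5 303.5  34.9]
 [446.5 241.5  30.7]
 [166.5 265.5  20.5]
 [249.5 364.5  76.1]
 [140.5 280.5  54.8]
 [389.5 351.5  64. ]
 [414.5 368.5  45.9]
 [407.5 205.5  78.3]]
col [122, 123, 127, 128, 131, 131, 127, 123, 119, 120, 123, 126, 127, 127, 126, 151, 164, 163, 161, 163, 165, 167, 178, 209, 221, 221, 195, 201, 216, 216, 216, 216, 189, 123, 81, 80, 81, 80, 80, 82, 84, 84, 82, 80, 96, 156, 197, 213, 215, 212, 210, 206, 204, 201, 198, 189, 159, 132, 130, 132, 132, 130, 128, 128, 128, 132, 134, 138, 141, 143, 143, 142, 139, 139, 140, 143, 144, 145, 147, 144, 139, 137, 137, 138, 139, 140, 138, 152, 164, 169, 170, 170, 170, 169, 169, 169, 167, 166, 165, 164, 165, 210, 226, 224, 222, 221, 220, 204, 149, 83, 87, 88, 95, 108, 116, 115, 108, 107, 115, 122, 125, 123, 124, 129, 128, 125, 126, 131, 132, 131, 131, 130, 131, 129, 128, 128, 127, 127, 126, 126, 124, 121, 118, 112, 105, 101, 93, 98, 96, 91, 93, 90, 87]
now [ 0.5652 -0.404   0.1485] yaw 70.0 turn 90.0 xy before turn [ 329.9 -207.9] xy after turn [-207.8 -330. ] z -1.5 q6 -19.8 op 0.04981113402085765 F [-1.4  0.2 -2.6]
```

Request:
{"api": "play_rows", "payload": {
  "deltas": [14,-9,-5,0,40,27,-17,0,0,40,31,-19,0,0,40,32,-20,0,0,40,32,-20,0,0,40,32,-20,0,0,40,32,-20,0,0,40,32,-20,0,0,40,32,-20,0,0,40,30,-20,0,0,40]
}}

```text
t: 31.72
tool_pos: [0.4897, -0.0623, 0.1505]
orientation: [-2.571, -1.799, 0.005]
force: [1.1, 0.7, -1.1]
opening: 0.0497
gripper_force: 34.9
```

Request:
{"api": "play_rows", "payload": {
  "deltas": [24,-15,0,0,40,12,-8,0,3,40,0,0,0,7,40,0,0,0,7,40,0,0,0,7,40,0,0,0,7,40,0,0,0,7,40,0,0,0,7,40,0,0,0,7,40,0,0,0,7,40]
}}

```text
t: 32.55
tool_pos: [0.481, -0.0225, 0.1506]
orientation: [-3.127, -0.291, 0.008]
force: [0.4, -0.5, -1.7]
opening: 0.0496
gripper_force: 34.9
```

Request:
{"api": "play_rows", "payload": {
  "deltas": [0,0,0,7,40,0,0,10,7,40,0,0,15,7,40,0,0,10,7,40,0,0,0,3,40,0,0,0,0,40,0,0,0,0,40,0,0,0,0,40]
}}

```text
t: 33.22
tool_pos: [0.4823, -0.0227, 0.1175]
orientation: [3.094, -0.543, -0.002]
force: [-0.4, 0.2, -1.2]
opening: 0.0499
gripper_force: 34.9
```

Run:
```python
from h import *
plan(.4828+.0012,-.0229-.0004,.0785,-20)
```

```text
now [ 0.4823 -0.0227  0.1175] yaw -19.9 turn 0.1 xy before turn [ 1.8 -0. ] xy after turn [ 1.8 -0. ] z 39.0 q6 101.1 op 0.04993369653470555 F [-0.4  0.2 -1.2]
```

Request:
{"api": "play_rows", "payload": {
  "deltas": [1.8,0,10,0,40,0,0,14,0,40,0,0,8,0,40,0,0,3,0,40,0,0,2,0,40,0,0,1,0,40,0,0,0,0,40,0,0,0,0,40]
}}

```text
t: 33.88
tool_pos: [0.485, -0.0235, 0.0807]
orientation: [-3.094, 0.546, -0.001]
force: [-0.4, -0.5, -1.1]
opening: 0.0501
gripper_force: 34.9
```

Request:
{"api": "play_rows", "payload": {
  "deltas": [-1,0,1,0,40,0,0,1,0,40,0,0,0.5,0,40,0,0,0,0,40,0,0,0,0,40]
}}

```text
t: 34.3
tool_pos: [0.4837, -0.0231, 0.0778]
orientation: [3.094, -0.546, 0.0]
force: [0.3, -0.0, -0.9]
opening: 0.0501
gripper_force: 34.9
```

Request:
{"api": "play_rows", "payload": {
  "deltas": [0,0,0.7,0,40,0,0,0.5,0,40,0,0,0,0,40,0,0,0,0,40]
}}

```text
t: 34.63
tool_pos: [0.4839, -0.0231, 0.0777]
orientation: [3.094, -0.546, 0.001]
force: [-6.1, 0.5, 10.1]
opening: 0.0497
gripper_force: 35.2
```

In contact. Releasing and retreating.

Request:
{"api": "play_rows", "payload": {
  "deltas": [0,0,-0.5,0,40,0,0,0,0,58,0,0,0,0,68,0,0,0,0,68,0,0,0,0,68,0,0,-8,0,68,0,0,-20,0,68,0,0,-30,0,68,0,0,-35,0,68,0,0,-30,0,68]
}}

```text
t: 35.47
tool_pos: [0.4835, -0.0231, 0.2024]
orientation: [-3.094, 0.546, -0.001]
force: [-0.3, 0.2, 0.2]
opening: 0.0678
gripper_force: 0.0
```

Request:
{"api": "play_rows", "payload": {
  "deltas": [-15,0,-10,0,68,-15,0,0,0,68,0,0,0,0,68,0,0,0,0,68]
}}

```text
t: 35.8
tool_pos: [0.4556, -0.0128, 0.2105]
orientation: [-3.094, 0.546, -0.002]
force: [-0.1, -0.6, -0.5]
opening: 0.0681
gripper_force: 0.0
```

Run:
```python
from h import *
c=snap('wrist','w9'); g=cv2.cvtColor(c['pixels'],6)
b=np.array([.4828,-.0229])
q=proj(c,[[*b,.091],[*(b+[.026,0]),.091]]); print(q)
h=cv2.HoughCircles(cv2.medianBlur(g,3),cv2.HOUGH_GRADIENT,1,20,param1=100,param2=20,minRadius=15,maxRadius=60)
for x in h[0]:
    if np.linalg.norm(x[:2]-q[0])<40: print(x,(w(c,[x[:2]],.091)-b).round(4))
m=wood(c['pixels'])
t=np.radians(70); R=np.array([[np.cos(t),-np.sin(t)],[np.sin(t),np.cos(t)]])
for y in(.029,-.029):
    p0=[*(R@[0,y]+b),t]; p,e=fitbox(c,m,p0,.15,z0=.054)
    print('edges', proj(c,[[*(R@[x,y]+b),.076] for x in(.075,-.075)]).round(0).tolist())
print(robot.read_state()['tool_pos'],robot.read_state()['t'])
```

```text
[[317.28202084 194.37430178]
 [305.55527376 162.18544449]]
[316.5 194.5  20.8] [[0.0001 0.0006]]
[336.5 188.5  30.3] [[-0.0008 -0.0155]]
[296.5 176.5  40.7] [[0.0183 0.0102]]
[322.5 172.5  33.8] [[ 0.0144 -0.0094]]
edges [[227.0, 227.0], [407.0, 227.0]]
edges [[223.0, 155.0], [412.0, 155.0]]
[ 0.45563302 -0.01290843  0.21006747] 35.85
```

Run:
```python
from h import *
c=dict(np.load('pics/w9.npz')); a=cv2.imread('pics/w9.png'); m=wood(a); ok=True
for v,e in((227,(227,407)),(155,(223,412))):
    u=np.where(m[v,190:450])[0]+190; print(v,u.min(),u.max()); ok&=abs(u.min()-e[0])<9 and abs(u.max()-e[1])<9
for u0 in(245,385):
    v=np.where(m[100:270,u0])[0]+100; print(u0,v.min(),v.max())
if ok: print(robot.close_job())
```

```text
227 231 411
155 200 412
245 112 256
385 129 245
```

Run:
```python
from h import *
a=cv2.imread('pics/w9.png'); m=wood(a)
print(a[155,196:236:2].tolist()); 
for v in(143,148,152,155,158,162,166): print(v,''.join(map(str,m[v,195:245])))
print(''.join(map(str,m[105:265,245])))
```

```text
[[128, 144, 178], [130, 143, 175], [131, 147, 175], [136, 150, 178], [137, 151, 178], [133, 148, 177], [130, 144, 175], [130, 145, 174], [134, 148, 176], [130, 146, 174], [130, 145, 174], [136, 151, 175], [132, 146, 172], [132, 145, 172], [146, 191, 219], [157, 209, 237], [157, 209, 238], [157, 208, 237], [158, 208, 238], [156, 209, 238]]
143 00000000000000000000000000011111111111111111111111
148 00100000010000000000000110001111111111111111111111
152 00000000000000000100000000001111111111111111111111
155 00000110000000000001101000001111111111111111111111
158 00000000000000000000000000001111111111111111111111
162 00000000000000000000000000000111111111111111111111
166 01000000000000000000000000000111111111111111111111
0000000100000000000001111111111111111111111111111111111111111111111111111111111111111111111111111111111111111111111111111111111111111111111100000010011100000000
```

The odd values were only desk specks. The slat edges at u 223–412 and 231–411 match, so I'm handing in.

```bash
python3 -c "
from plant import robot
print(robot.close_job())"
```

```text
the job is handed in; nothing more can be done
None
```

I built the crib and handed the job in at about 36 s of the 72 s limit; no verdict came back. The last wrist image put the larger bearing within about 1 mm of the base's middle, slats within about 3 mm of their places, and no bystander was knowingly touched.

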